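# Fasten the larder cupboard with hasp and pin

### The job

Fasten the little wooden larder cupboard on the worktop: first shut its door fully, then swing the steel hasp flat over the staple, and then take the steel pin out of its wooden rest and drop it down through the staple loop in front of the hasp until its collar sits on the loop. Let go of everything and leave the cup, mug and tin around the work where they stand.

Things in the scene. Friction and masses are not known exactly. Their poses are not given: they have to be found in the camera images.
- cupboard: Low light-wood cupboard, fixed, 165 deep x 260 wide x 155 mm high, spice jars inside. Origin: centre of its underside; front plane at its x = -90 mm. Own x points to the back, y to the left seen from the front. A fixed wooden post, 92 mm wide, fills the right (-y) end of the front and carries the staple; the door fills the rest.
- door (a joint): Door angle, rad: 0 = shut, flush with the post; grows as its free (right) edge swings out to the robot; starts 0.35 to 0.75, stop at 1.2. Door 165 mm wide, top edge 141 mm above the worktop; a small knob stands 18 mm out, 138 mm from the hinge, 55 mm above the worktop. Stays where it is left (friction 0.06 N m), no catch.
- door_hinge (a point): On the door's upright hinge axis, at the left end of the cupboard front, in the plane of the door's outer face, 120 mm above the worktop. Turns with the door: own -y runs along the outer face to the free edge, own -x points out of that face.
- hasp (a joint): Hasp angle relative to the door, rad: 0 = flat, parallel to the door, the staple through its slot when the door is shut; grows as its free end swings out to the robot (same sense as the door); starts 1.0 to 1.6, stop at 1.9. Stays where it is left (friction 0.03 N m).
- hasp_hinge (a point): On the hasp's upright axis, on the door 150 mm from the door's hinge, 6 mm before its face, 135 mm above the worktop. Turns with the hasp: own -y runs along the strap to its free end, own -x points out of its outer face. Steel strap 100 mm long from the axis, 4 mm thick, 122 to 148 mm above the worktop; slot 11 mm high from 26 to 65 mm from the axis.
- hasp_tab (a point): Middle of the flat thumb tab at the hasp's free end, 91 mm from the hasp's axis and 165 mm above the worktop. The tab, 18 mm long and 4 mm thick, stands up from the strap, from 148 to 175 mm above the worktop, in the strap's plane: it can be pinched from above or pushed.
- staple (a point): Where the pin's axis belongs, at the staple's top, 137.5 mm above the worktop; axes as the cupboard's. Staple: level U of 5 mm steel bar on the post, loop open up and down, 34 mm out from the front. With the hasp shut the opening is 13 mm wide (y, +-6.5 mm) and runs from 12.5 mm behind this point (strap) to 8.5 mm before it. Hasp axis 42 mm to its left (door shut).
- pin: Loose steel pin, about 80 g, 99 mm long, upright in its rest. Origin at its foot, z up along it. Shank 8 mm thick with tapered foot, up to a collar (20 mm wide, 4 mm thick, underside 55 mm above the foot); above it an 8 mm neck, then a round grey plastic knob 20 mm wide from 79 to 99 mm above the foot, to be gripped from above. Centre of mass just below the collar.
- pin_collar (a point): Centre of the underside of the pin's collar, on its axis 55 mm above its foot.
- rest: Dark wood block fixed to the worktop, 64 x 64 x 60 mm, origin at centre of underside; the pin stands in its 10 mm hole through the middle, collar on the top face, foot 5 mm above the worktop. It may change places with the espresso cup.
- espresso_cup: Small white cup, 64 x 93 x 51 mm, bystander; origin at its underside.
- white_mug: White mug, 84 x 122 x 93 mm, bystander right of the cupboard; origin at its underside.
- tin: Small food tin, 57 mm wide, 72 mm high, bystander left in front of the cupboard; origin at its underside.

How it is judged:
By the outcome, as a careful person would: the job done as asked, in the order asked, and still so for the second after the job is handed in, with the robot touching nothing.
It also fails if it takes over 72 s, if anything falls off the work surface, if the arm or the gripper's body presses on something with over 40 N, if the wrist force passes 120 N, or if a joint passes its speed limit or range.

### The arm

A 6-joint arm with a two-finger parallel gripper is mounted at the origin on a cart in front of the work surface, level with it; the furniture and walls round the work are solid. World frame = base frame: x ahead of the robot, y to its left, z up, the work surface at z = 0. Lengths are in m, angles in degrees, forces in N, time in s.
With the tool pointing down it reaches from about 0.35 to 0.975 m from the base axis. Payload 7.1 kg.
Tool frame: the origin (TCP) lies at the very end of the fingers, on their centre line; the grasp point (between the pads) lies 19 mm behind it (ctrl.grip_point_offset is the distance from the TCP to the grasp point, in m); z points along the fingers, y is the line along which they close (so a half turn about z gives the same grasp; the last joint's range is limited). The gripper opens to 88 mm and grips with 3 to 60 N. Pads are 20 mm wide; open, the fingers measure 115 mm over their backs; the gripper's body (75 mm by 178 mm) begins 61 mm behind the grasp point.
Start: joints at [64.572, 24.242, 93.386, -0, 62.372, -1.089], TCP at [0.258, 0.569, 0.223] pointing down, gripper open.
Joint ranges: [-172.04, 172.04], [-51.8, 120.97], [4.93, 147.93], [-75.15, 255.16], [6.16, 154.13], [-145.62, 145.62]. Speed limits (degrees/s): [136.94, 136.94, 172.46, 180, 180, 180].

### API

Orientations are given as [roll, pitch, yaw] about the fixed x, y, z axes, in that order (R = Rz(yaw) Ry(pitch) Rx(roll)).
In Python, from station import ctrl gives the robot as it stands.
- The arm moves only by the shell command python3 -m creep 'ROWS' [FORCE]. ROWS is JSON, a list that holds one entry, the list of rows, each a list of 7 numbers: the turn, a rotation vector about the tool's x, y, z normalised to -1 to 1, where 1 is 360 degrees, then the shift along the tool's x, y, z normalised to -1 to 1, where 1 is 300 mm, then the opening, from -1 (shut) to 1 (fully open), so that 0 is half open. A call has exactly 10 rows; each row shifts and turns the commanded pose from where the row before left it, along the tool's axes as they then stand; what a row does not reach is not made up. A row lasts 1/10 s, in which the tool goes at most 50 mm and 8.59 degrees, less where a joint would pass 70% of its speed; a pose out of reach is approached as far as the arm can. A call with a number of a shift or a turn outside -1 to 1 is refused whole. A call with a gripper value outside its range is refused whole. The fingers move at their own pace and stop on an object; FORCE is the grip in N (left out, the last holds). Time passes only in rows, so rows that do not move let the fingers close, or fill a call up. It gives the time, the measured TCP pose, the force, the opening and the grip force at its end, in the units of the state.
- ctrl.get_state(): the state, without advancing time (a new reading comes with each control period).
- ctrl.read_camera(name): name is "scene" or "top" or "wrist"; returns (picture, depth): 420x560x3 uint8, blue, green, red; 420x560 float32, m along the optical axis (not along the pixel's ray), 0 where there is no reading.
- ctrl.camera_model(name): a dict with "mtx" (3x3 intrinsics, pixels), "k1" (the pictures are not rectified: a ray, as slopes to the right and down, at radius r is drawn at 1 + k1 r^2 times it, then the intrinsics apply), "origin" and "attitude" of the camera in the world; the wrist camera has in their place "T_tool_cam" (4x4, takes a point from camera to tool coordinates, whose origin is the TCP and whose axes are the flange's). Camera axes: x right, y up, looking along -z (the intrinsics and any distortion apply to the point x, -y, -z); pixel columns grow to the right and rows downward; lengths in m; the calibration is good to about 2 mm. A picture is of the moment at which its call begins: read the wrist's pose just before it. camera_model takes no time and is no camera call.
- ctrl.finish_job(): hands the job in; it is judged then, once.
The state is a dict: "time_s": time; "joint_pos": joint angles; "qd": joint speeds; "effort": joint torques, N m; "tool_pos": TCP position; "orientation": TCP orientation; "force": force on the tool from outside, world axes, zero at the start; "wrist_torque": the same for the moment, N m; "gripper_width": finger opening in m; "grip_force": force on a finger pad.
Only numpy, scipy, OpenCV 4.12 (cv2) and the standard library are available. Lean on these libraries where they do the work, as an engineer would, in place of code of your own. Each camera call takes 0.05 s, during which the arm holds its last target. There are 200 camera calls.

## Working session

There is one attempt and no reset: what is moved stays moved. The work goes in short steps, Python scripts to look and compute and a shell command to move; the robot and the scene stay as the last step left them, time stands still between calls to the robot, and variables do not carry over. Pictures are saved under pics/ and viewed, at most 10 in all, crops included, and the job is handed in when it is done.

```bash
mkdir -p pics; ls
cat > h.py <<'E'
import numpy as np, cv2
from station import ctrl
from scipy.spatial.transform import Rotation as R
def cam(n):
    s=ctrl.get_state(); m=ctrl.camera_model(n); im,d=ctrl.read_camera(n)
    if n=="wrist":
        T=np.eye(4);T[:3,:3]=R.from_euler('xyz',s['orientation'],degrees=True).as_matrix();T[:3,3]=s['tool_pos'];T=T@np.array(m['T_tool_cam'])
        Rc,o=T[:3,:3],T[:3,3]
    else:
        a=np.array(m['attitude']); o=np.array(m['origin'])
        Rc=a if a.shape==(3,3) else R.from_euler('xyz',a,degrees=True).as_matrix()
    return im,d,dict(K=np.array(m['mtx']),k1=m['k1'],R=Rc,o=o)
def ray(c,uv):
    uv=np.atleast_2d(np.asarray(uv,float))
    p=np.c_[(uv-c['K'][:2,2])/[c['K'][0,0],c['K'][1,1]]]; q=p.copy()
    for _ in range(8): q=p/(1+c['k1']*(q**2).sum(1,keepdims=True))
    return np.c_[q[:,0],-q[:,1],-np.ones(len(q))]@c['R'].T
def plane(c,uv,z): 
    r=ray(c,uv); return c['o']+r*((z-c['o'][2])/r[:,2])[:,None]
def pts(c,d,uv):
    uv=np.atleast_2d(uv).astype(int); return c['o']+ray(c,uv)*d[uv[:,1],uv[:,0]][:,None]
def cloud(c,d):
    v,u=np.mgrid[0:d.shape[0],0:d.shape[1]]
    P=pts(c,d,np.c_[u.ravel(),v.ravel()]).reshape(d.shape+(3,)); P[d==0]=np.nan; return P
E
python3 - <<'E'
from h import *
print(ctrl.camera_model('top'),ctrl.camera_model('wrist'))
a=cam('top');b=cam('scene')
np.savez('v0.npz',t=a[1],s=b[1])
cv2.imwrite('pics/top.png',a[0]);cv2.imwrite('pics/scene.png',b[0])
print(ctrl.get_state())
E
```

```text
pics
{'mtx': array([[455.0782803 ,   0.        , 276.46936146],
       [  0.        , 455.0782803 , 212.39621398],
       [  0.        ,   0.        ,   1.        ]]), 'k1': -0.12613504711056445, 'origin': array([ 0.4507772 , -0.12797683,  1.03797797]), 'attitude': array([  6.28098418,  -1.49577783, -91.61584528])} {'mtx': array([[366.27499051,   0.        , 276.49991049],
       [  0.        , 366.27499051, 204.25576133],
       [  0.        ,   0.        ,   1.        ]]), 'k1': -0.06801588302135186, 'T_tool_cam': array([[-5.63297781e-04,  9.67953636e-01,  2.51128337e-01,
         6.80123765e-02],
       [ 9.99998493e-01,  1.32866887e-04,  1.73093945e-03,
         6.73441795e-04],
       [ 1.64210250e-03,  2.51128933e-01, -9.67952252e-01,
        -1.61955498e-01],
       [ 0.00000000e+00,  0.00000000e+00,  0.00000000e+00,
         1.00000000e+00]])}
{'time_s': 0.1, 'joint_pos': array([ 6.45730445e+01,  2.42792412e+01,  9.34252849e+01, -1.35606821e-03,
        6.23720036e+01, -1.08828219e+00]), 'qd': array([-0.03726738,  0.02232963, -0.11077684,  0.09063004,  0.00471132,
       -0.05815609]), 'effort': array([-6.30533168e-05, -5.45618033e+01, -2.74324250e+01,  6.45774929e-02,
        1.87791756e-02, -4.92059701e-05]), 'tool_pos': array([0.25735232, 0.56902586, 0.2220004 ]), 'orientation': array([-1.79923461e+02, -2.53137631e-04,  1.55661956e+02]), 'force': array([-0.74360034, -0.47175347, -0.17908194]), 'wrist_torque': array([ 0.01794539, -0.08718331, -0.0129179 ]), 'grip_force': 0.0, 'gripper_width': 0.08796748962027659}
```

View pics/top.png

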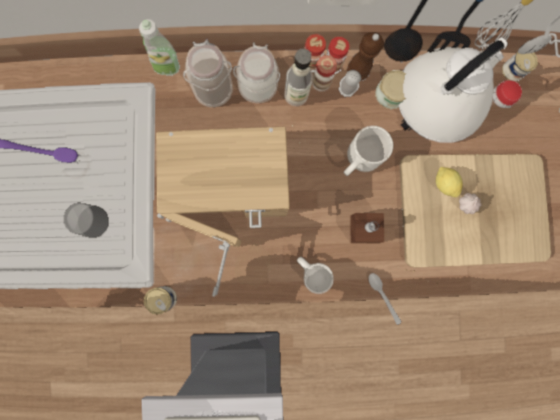

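View pics/scene.png

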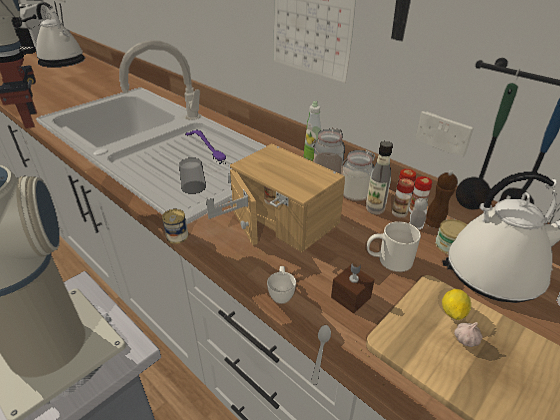

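The top view shows the cupboard at (157–289, 129–212), the staple at (255,218), and the door from (165,214) to (236,241). The hasp runs to (215,295), the pin and rest are at (369,228), the cup is at (318,278) and the tin at (158,300). The scene view agrees.

Run:
```python
from h import *
im,d,c=cam('top')
P=cloud(c,d)
def box(u0,u1,v0,v1,z0,z1):
    Q=P[v0:v1,u0:u1]; m=(Q[...,2]>z0)&(Q[...,2]<z1); v,u=np.nonzero(m); return Q[m],np.c_[u+u0,v+v0]
Q,uv=box(140,300,115,225,.148,.162)
r=cv2.minAreaRect(uv.astype(np.float32)); bp=plane(c,cv2.boxPoints(r),.155)
print('cup top',len(Q),bp.round(4),np.median(Q[:,2]))
for n,b,z in [('staple',(245,268,205,235,.12,.146),.1375),('door',(155,245,205,250,.13,.150),.141),('hasp',(200,235,240,300,.10,.20),.155),('pin',(350,390,205,250,.085,.13),.1),('rest',(340,395,200,255,.05,.07),.06),('cup',(295,340,250,300,.03,.07),.051),('tin',(135,180,280,320,.05,.09),.072),('mug',(340,395,120,180,.07,.11),.093)]:
    Q,uv=box(*b)
    if len(Q)==0: print(n,0);continue
    r=cv2.minAreaRect(uv.astype(np.float32)); bp=plane(c,cv2.boxPoints(r),z)
    print(n,len(Q),'z',np.percentile(Q[:,2],[5,50,95]).round(3),'mean',plane(c,uv.mean(0),z).round(4)[0],'rect',bp[:,:2].round(3).tolist())
cv2.imwrite('pics/topcrop.png',cv2.resize(im[190:310,140:400],None,fx=3,fy=3,interpolation=cv2.INTER_CUBIC))
```

```text
cup top 10707 [[ 0.7186  0.0868  0.155 ]
 [ 0.721  -0.1783  0.155 ]
 [ 0.5536 -0.1787  0.155 ]
 [ 0.5512  0.0799  0.155 ]] 0.15502772662392583
staple 118 z [0.129 0.137 0.143] mean [ 0.5391 -0.112   0.1375] rect [[0.555, -0.092], [0.557, -0.136], [0.522, -0.137], [0.52, -0.093]]
door 634 z [0.138 0.141 0.147] mean [ 0.5222 -0.0083  0.141 ] rect [[0.553, 0.077], [0.556, -0.09], [0.48, -0.092], [0.477, 0.074]]
hasp 233 z [0.125 0.146 0.175] mean [ 0.4512 -0.0466  0.155 ] rect [[0.391, -0.025], [0.5, -0.041], [0.495, -0.071], [0.386, -0.054]]
pin 39 z [0.091 0.101 0.106] mean [ 0.5194 -0.3527  0.1   ] rect [[0.512, -0.345], [0.53, -0.346], [0.53, -0.368], [0.511, -0.367]]
rest 827 z [0.057 0.06  0.064] mean [ 0.5194 -0.357   0.06  ] rect [[0.552, -0.328], [0.55, -0.39], [0.487, -0.387], [0.489, -0.325]]
cup 313 z [0.033 0.048 0.052] mean [ 0.4227 -0.2366  0.051 ] rect [[0.459, -0.199], [0.475, -0.259], [0.391, -0.281], [0.376, -0.221]]
tin 603 z [0.06  0.068 0.072] mean [0.3764 0.0991 0.072 ] rect [[0.405, 0.128], [0.404, 0.071], [0.347, 0.071], [0.348, 0.129]]
mug 523 z [0.072 0.087 0.094] mean [ 0.6883 -0.3609  0.093 ] rect [[0.72, -0.292], [0.747, -0.402], [0.663, -0.418], [0.637, -0.309]]
```

View pics/topcrop.png

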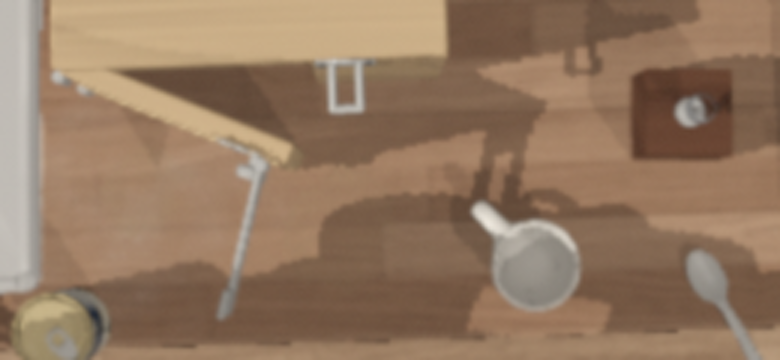

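The crop shows the staple opening centred near (345,85), the door's outer face from (57,77) to (290,165), and the hasp from (258,160) to the tab at (225,315). The measured sizes and heights match those given. I'll set the tool to yaw 180 with the fingers shut and move towards the front of the door.

```bash
python3 -m creep '[[[0,0,-0.0225,0,0,-0.033,-1],[0,0,-0.0225,0,0,-0.033,-1],[0,0,-0.0226,0,0,-0.033,-1],[0,0,0,-0.055,-0.157,0,-1],[0,0,0,-0.055,-0.157,0,-1],[0,0,0,-0.055,-0.157,0,-1],[0,0,0,-0.055,-0.157,0,-1],[0,0,0,-0.055,-0.157,0,-1],[0,0,0,-0.055,-0.157,0,-1],[0,0,0,-0.055,-0.157,0,-1]]]' 20
```

```text
time_s: 1.15
tool_pos: [0.3732, 0.2378, 0.2524]
orientation: [180.0, 0.0, -180.0]
force: [0.5, -0.5, -1.3]
gripper_width: 0.0111
grip_force: 0.0
```

Run:
```python
from h import *
im,d,c=cam('top')
# crop px -> full px
f=lambda u,v:(140+u/3,190+v/3)
print('staple in corners', plane(c,[f(335,63),f(355,63),f(335,107),f(356,107)],.1375).round(4))
print('staple outer edge', plane(c,[f(331,114),f(363,111)],.1375).round(4))
print('door face', plane(c,[f(57,77),f(222,146),f(282,167)],.141).round(4))
print('hasp', plane(c,[f(258,160)],.148).round(4),plane(c,[f(228,300)],.175).round(4))
print('pin', plane(c,[f(686,110)],.102).round(4))
```

```text
staple in corners [[ 0.5533 -0.105   0.1375]
 [ 0.5529 -0.1183  0.1375]
 [ 0.524  -0.1043  0.1375]
 [ 0.5236 -0.1182  0.1375]]
staple outer edge [[ 0.5194 -0.1016  0.1375]
 [ 0.5209 -0.1228  0.1375]]
door face [[ 0.5482  0.0793  0.141 ]
 [ 0.4999 -0.0297  0.141 ]
 [ 0.4852 -0.0688  0.141 ]]
hasp [[ 0.4898 -0.0537  0.148 ]] [[ 0.4014 -0.0355  0.175 ]]
pin [[ 0.5183 -0.3467  0.102 ]]
```

```bash
python3 -m creep '[[[0,0,0,-0.048,-0.135,0,-1],[0,0,0,-0.048,-0.135,0,-1],[0,0,0,-0.048,-0.135,0,-1],[0,0,0,-0.048,-0.135,0,-1],[0,0,0,-0.048,-0.135,0,-1],[0,0,0,-0.048,-0.135,0,-1],[0,0,0,0,0,0.118,-1],[0,0,0,0,0,0.118,-1],[0,0,0,0,0,0.118,-1],[0,0,0,0,0,0.118,-1]]]'
```

```text
time_s: 2.2
tool_pos: [0.4594, -0.0035, 0.1096]
orientation: [-180.0, 0.0, 180.0]
force: [0.3, 0.2, 0.2]
gripper_width: 0.0005
grip_force: 0.0
```

```bash
python3 -m creep '[[[0,0,0,-0.05,0,0,-1],[0,0,0,-0.03,0,0,-1],[0,0,0,-0.025,0,0,-1],[0,0,0,-0.025,0,0,-1],[0,0,0,-0.025,0,0,-1],[0,0,0,-0.025,0,0,-1],[0,0,0,-0.02,0,0,-1],[0,0,0,-0.02,0,0,-1],[0,0,0,-0.02,0,0,-1],[0,0,0,-0.01,0,0,-1]]]'; python3 -m creep '[[[0,0,0,-0.006,0,0,-1],[0,0,0,-0.006,0,0,-1],[0,0,0,-0.006,0,0,-1],[0,0,0,-0.004,0,0,-1],[0,0,0,-0.004,0,0,-1],[0,0,0,0,0,0,-1],[0,0,0,0,0,0,-1],[0,0,0,0,0,0,-1],[0,0,0,0,0,0,-1],[0,0,0,0,0,0,-1]]]'
```

```text
time_s: 3.2
tool_pos: [0.5352, -0.0033, 0.1109]
orientation: [-180.0, 0.0, 180.0]
force: [-1.7, -0.6, 0.3]
gripper_width: 0.0003
grip_force: 0.5
time_s: 4.2
tool_pos: [0.5423, -0.0033, 0.1108]
orientation: [180.0, 0.0, 180.0]
force: [0.4, -0.3, -0.0]
gripper_width: 0.0004
grip_force: 0.0
```

```bash
python3 -m creep '[[[0,0,0,-0.003,0,0,-1],[0,0,0,-0.003,0,0,-1],[0,0,0,-0.003,0,0,-1],[0,0,0,-0.003,0,0,-1],[0,0,0,0,0,0,-1],[0,0,0,0,0,0,-1],[0,0,0,0,0,0,-1],[0,0,0,0,0,0,-1],[0,0,0,0,0,0,-1],[0,0,0,0,0,0,-1]]]'
```

```text
time_s: 5.2
tool_pos: [0.5425, -0.0032, 0.1102]
orientation: [180.0, -0.4, -180.0]
force: [-10.9, -0.7, 6.8]
gripper_width: 0.0003
grip_force: 5.5
```

Run:
```python
from h import *
im,d,c=cam('top'); cv2.imwrite('pics/t2.png',cv2.resize(im[190:310,140:300],None,fx=4,fy=4,interpolation=cv2.INTER_CUBIC))
```

```text
(no output)
```

View pics/t2.png

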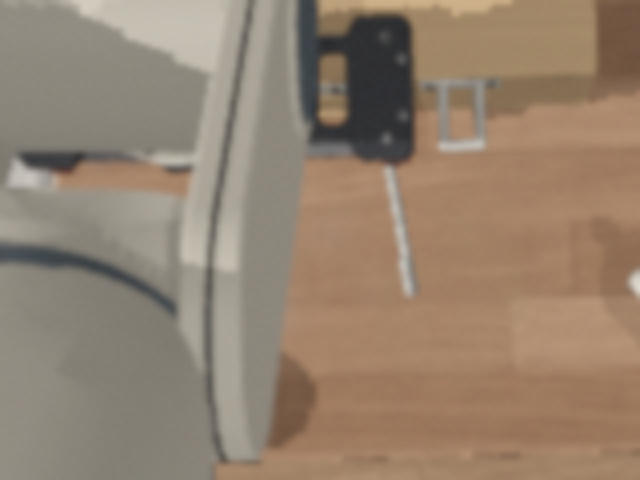

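The door is shut: it stopped at x≈0.5525 with 11 N. The hasp now points out to the robot, with its tab at (410,295). Next I'll back off, rise to tab height and swing the hasp round.

```bash
python3 -m creep '[[[0,0,0,0.143,0,0,-1],[0,0,0,0.143,0,0,-1],[0,0,0,0,0,-0.143,-1],[0,0,0,0,-0.14,0,-1],[0,0,0,0,-0.04,0,-1],[0,0,0,0,-0.035,0,-1],[0,0,0,-0.003,-0.0236,0,-1],[0,0,0,-0.003,-0.0236,0,-1],[0,0,0,-0.003,-0.0236,0,-1],[0,0,0,-0.003,-0.0236,0,-1]]]'
```

```text
time_s: 6.25
tool_pos: [0.4637, -0.0963, 0.1534]
orientation: [180.0, -0.0, -180.0]
force: [-0.4, 0.1, -0.6]
gripper_width: 0.0005
grip_force: 0.2
```

```bash
python3 -m creep '[[[0,0,0,-0.016,-0.03,0,-1],[0,0,0,-0.016,-0.03,0,-1],[0,0,0,-0.016,-0.03,0,-1],[0,0,0,-0.027,-0.0235,0,-1],[0,0,0,-0.027,-0.0235,0,-1],[0,0,0,-0.027,-0.0235,0,-1],[0,0,0,-0.026,-0.01,0,-1],[0,0,0,-0.026,-0.01,0,-1],[0,0,0,-0.026,-0.01,0,-1],[0,0,0,0,0,0,-1]]]'; python3 -m creep '[[[0,0,0,-0.01,-0.003,0,-1],[0,0,0,-0.01,-0.003,0,-1],[0,0,0,-0.007,0,0,-1],[0,0,0,-0.003,0,0,-1],[0,0,0,-0.003,0,0,-1],[0,0,0,0,0,0,-1],[0,0,0,0,0,0,-1],[0,0,0,0,0,0,-1],[0,0,0,0,0,0,-1],[0,0,0,0,0,0,-1]]]'
```

```text
time_s: 7.25
tool_pos: [0.527, -0.1535, 0.1537]
orientation: [-180.0, 0.1, -180.0]
force: [0.6, 0.4, 0.1]
gripper_width: 0.0003
grip_force: 0.0
time_s: 8.25
tool_pos: [0.5356, -0.155, 0.1537]
orientation: [180.0, 0.0, 180.0]
force: [-0.2, 0.3, 0.2]
gripper_width: 0.0008
grip_force: 0.0
```

```bash
python3 -m creep '[[[0,0,0,-0.003,0,0,-1],[0,0,0,-0.003,0,0,-1],[0,0,0,-0.003,0,0,-1],[0,0,0,-0.003,0,0,-1],[0,0,0,-0.003,0,0,-1],[0,0,0,-0.003,0,0,-1],[0,0,0,0,0,0,-1],[0,0,0,0,0,0,-1],[0,0,0,0,0,0,-1],[0,0,0,0,0,0,-1]]]'
```

```text
time_s: 9.25
tool_pos: [0.5375, -0.155, 0.1534]
orientation: [180.0, -0.4, -180.0]
force: [-13.5, -2.6, 8.9]
gripper_width: 0.0005
grip_force: 6.8
```

```bash
python3 -m creep '[[[0,0,0,0.1,0,0,-1],[0,0,0,0.16,0,0,-1],[0,0,0,0,0,-0.133,-1],[0,0,0,0,0.145,-0.05,0],[0,0,0,0,0,0,0],[0,0,0,0,0,0,0],[0,0,0,0,0,0,0],[0,0,0,0,0,0,0],[0,0,0,0,0,0,0],[0,0,0,0,0,0,0]]]'
python3 - <<'E'
from h import *
im,d,c=cam('wrist'); cv2.imwrite('pics/w1.png',im)
np.savez('w1.npz',d=d,**c)
E
```

```text
time_s: 10.25
tool_pos: [0.4629, -0.1119, 0.2081]
orientation: [180.0, -0.0, 180.0]
force: [-0.2, -0.0, -0.1]
gripper_width: 0.0441
grip_force: 0.0
```

View pics/w1.png

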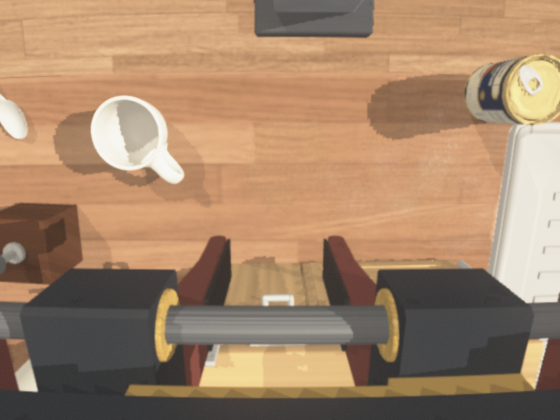

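The wrist view shows the staple at (278,300), partly hidden by the fingers, and the rest at (35,245). I'll move towards the pin and check the hasp from the top camera.

```bash
python3 -m creep '[[[0,0,0,-0.025,-0.159,-0.02,0],[0,0,0,-0.025,-0.159,-0.02,0],[0,0,0,-0.025,-0.159,0,0],[0,0,0,-0.025,-0.159,0,0],[0,0,0,-0.025,-0.159,0,0],[0,0,0,0,0,0,0],[0,0,0,0,0,0,0],[0,0,0,0,0,0,0],[0,0,0,0,0,0,0],[0,0,0,0,0,0,0]]]'
python3 - <<'E'
from h import *
im,d,c=cam('wrist'); t,dt,ct=cam('top')
np.savez('w2.npz',d=d,**c);np.savez('t2.npz',d=dt,**ct)
a=cv2.resize(t[170:290,140:340],None,fx=3,fy=3,interpolation=cv2.INTER_CUBIC); cv2.imwrite('t2full.png',t)
b=np.zeros((360+0,0,3),np.uint8)
w=cv2.resize(im,(480,360)); 
cv2.imwrite('pics/w2.png',im); cv2.imwrite('pics/t3.png',a)
E
```

```text
time_s: 11.3
tool_pos: [0.5006, -0.3489, 0.2208]
orientation: [180.0, -0.0, -179.9]
force: [-0.1, -0.1, -1.0]
gripper_width: 0.0435
grip_force: 0.0
```

View pics/w2.png

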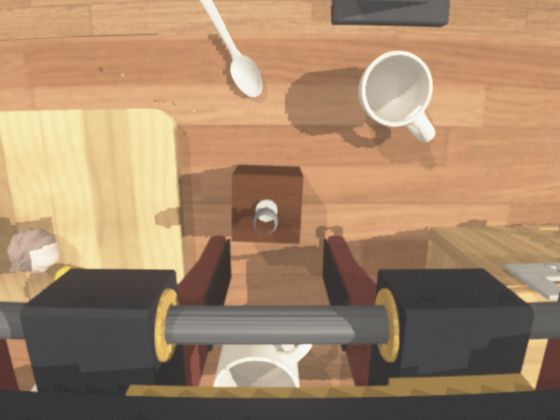

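View pics/t3.png

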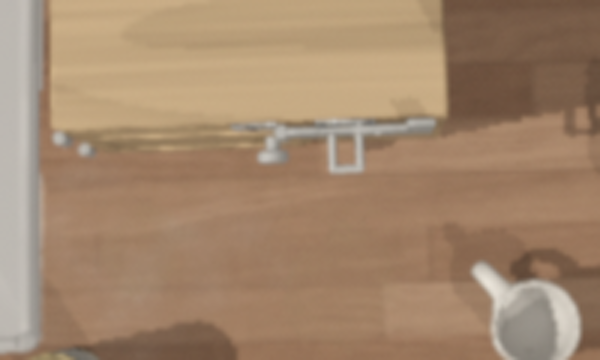

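The wrist view shows the pin's knob (grey ring) at (265,221), its bright collar at (266,209), and the rest at (233–302, 167–242). The top view shows the hasp flat from (275,133) to (433,123), with the staple standing through it at (346,150).

Run:
```python
from h import *
w=np.load('w2.npz');c={k:w[k] for k in('K','R','o')};c['k1']=float(w['k1']);P=cloud(c,w['d'])
print('px',plane(c,[[265,221]],.102).round(4),plane(c,[[266,210]],.068).round(4))
Q=P[190:245,225:310]
for z0,z1 in((.092,.110),(.063,.075),(.056,.062)):
    m=(Q[...,2]>z0)&(Q[...,2]<z1); q=Q[m]; print(z0,m.sum(),q.mean(0).round(4),q.min(0).round(4),q.max(0).round(4))
q=P[160:250,225:310];m=(q[...,2]>.055)&(q[...,2]<.064);v,u=np.nonzero(m);r=cv2.minAreaRect(np.c_[u+225,v+160].astype(np.float32));print('rest',r,plane(c,[r[0]],.06).round(4))
t=np.load('t2.npz');c={k:t[k] for k in('K','R','o')};c['k1']=float(t['k1'])
f=lambda u,v:(140+u/3,170+v/3)
print('staple in', plane(c,[f(336,165),f(356,164)],.1375).round(4),'outer',plane(c,[f(330,173),f(363,171)],.1375).round(4))
print('strap ends',plane(c,[f(280,137),f(433,128)],.148).round(4), 'cupfront',plane(c,[f(50,131),f(445,119)],.155).round(4))
```

```text
px [[ 0.5193 -0.3581  0.102 ]] [[ 0.5196 -0.3582  0.068 ]]
0.092 216 [ 0.5175 -0.3579  0.1006] [ 0.5115 -0.3681  0.0922] [ 0.5311 -0.3484  0.1049]
0.063 193 [ 0.5202 -0.3582  0.064 ] [ 0.5115 -0.3756  0.063 ] [ 0.5312 -0.3484  0.0657]
0.056 3216 [ 0.528  -0.3582  0.0599] [ 0.5027 -0.3915  0.0573] [ 0.5542 -0.3258  0.062 ]
rest ((266.2623291015625, 208.4171142578125), (71.09940338134766, 68.54559326171875), 2.12109637260437) [[ 0.5203 -0.3582  0.06  ]]
staple in [[ 0.5253 -0.105   0.1375]
 [ 0.5256 -0.1183  0.1375]] outer [[ 0.5201 -0.101   0.1375]
 [ 0.5209 -0.1228  0.1375]]
strap ends [[ 0.5438 -0.0691  0.148 ]
 [ 0.5471 -0.1694  0.148 ]] cupfront [[ 0.5507  0.0806  0.155 ]
 [ 0.5521 -0.1771  0.155 ]]
```

```bash
python3 -m creep '[[[0,0,0,-0.065,-0.0305,0,0],[0,0,0,0,0,0.12,0],[0,0,0,0,0,0.12,0],[0,0,0,0,0,0.12,0],[0,0,0,0,0,0.12,0],[0,0,0,0,0,0,0],[0,0,0,0,0,0,-1],[0,0,0,0,0,0,-1],[0,0,0,0,0,0,-1],[0,0,0,0,0,0,-1]]]' 25; python3 -m creep '[[[0,0,0,0,0,0,-1],[0,0,0,0,0,0,-1],[0,0,0,0,0,0,-1],[0,0,0,0,0,-0.02,-1],[0,0,0,0,0,-0.05,-1],[0,0,0,0,0,-0.1,-1],[0,0,0,0,0,-0.1,-1],[0,0,0,0,0,-0.1,-1],[0,0,0,0,0,-0.1,-1],[0,0,0,0,0,0,-1]]]'
```

```text
time_s: 12.4
tool_pos: [0.5211, -0.3599, 0.0786]
orientation: [-179.9, 0.2, 180.0]
force: [-0.7, 0.4, 4.8]
gripper_width: 0.0193
grip_force: 25.0
time_s: 13.4
tool_pos: [0.5221, -0.3607, 0.2234]
orientation: [-179.7, 0.4, 180.0]
force: [0.9, -0.3, -0.4]
gripper_width: 0.0191
grip_force: 25.0
```

```bash
python3 -m creep '[[[0,0,0,0,0,-0.04,-1],[0,0,0,-0.007,0.138,0,-1],[0,0,0,-0.007,0.138,0,-1],[0,0,0,-0.007,0.138,0,-1],[0,0,0,-0.007,0.138,0,-1],[0,0,0,-0.007,0.138,0,-1],[0,0,0,-0.007,0.138,0,-1],[0,0,0,0,0,0,-1],[0,0,0,0,0,0,-1],[0,0,0,0,0,0,-1]]]'
python3 - <<'E'
from h import *
im,d,c=cam('wrist');np.savez('w3.npz',d=d,**c); t,dt,ct=cam('scene')
cv2.imwrite('w3full.png',im)
cv2.imwrite('pics/w3.png',cv2.resize(im[150:320,170:390],None,fx=3.5,fy=3.5,interpolation=cv2.INTER_CUBIC))
cv2.imwrite('s3.png',t);print(ctrl.get_state()['tool_pos'],ctrl.get_state()['orientation'])
E
```

```text
time_s: 14.4
tool_pos: [0.5324, -0.1115, 0.2293]
orientation: [-180.0, -0.0, 180.0]
force: [1.1, 0.5, -0.3]
gripper_width: 0.0191
grip_force: 25.0
[ 0.53246129 -0.11196008  0.2293914 ] [-1.79994713e+02 -2.53664447e-02  1.79908372e+02]
```

View pics/w3.png

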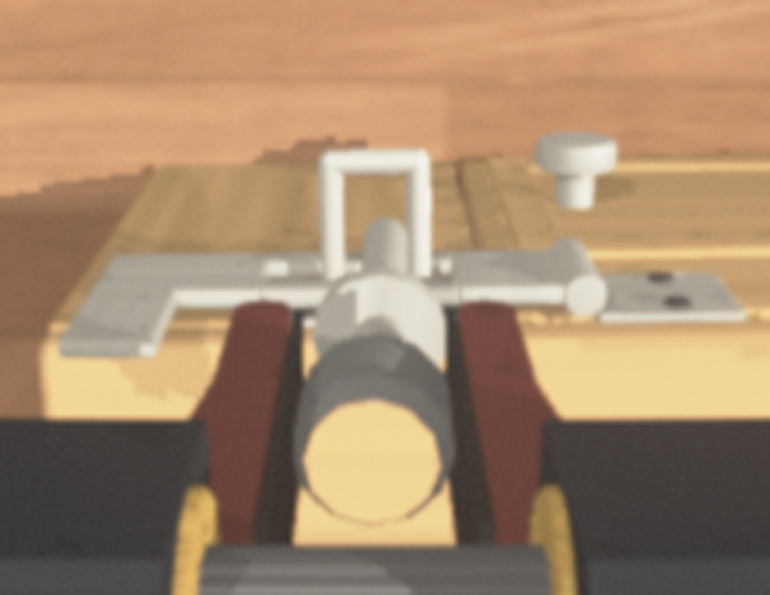

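The crop shows the staple loop outer at u 320–430, v 150–275, with the front bar's inner edge near v 174. The pin's foot tip is at about (385,222), the collar at (380,320), and the hasp is flat behind.

Run:
```python
from h import *
w=np.load('w3.npz');c={k:w[k] for k in('K','R','o')};c['k1']=float(w['k1']);d=w['d']
f=lambda u,v:(170+(u+.5)/3.5-.5,150+(v+.5)/3.5-.5)
print('staple outer L/R at front', plane(c,[f(320,160),f(430,160),f(375,151)],.1375).round(4))
print('inner', plane(c,[f(344,180),f(407,180),f(375,174)],.1375).round(4), 'mid-arm',plane(c,[f(344,240),f(408,240)],.1375).round(4))
zf=.2293-.0736; print('foot mid +-', zf, plane(c,[f(365,235),f(406,235),f(385,225)],zf).round(4))
print('collar L/R, top', plane(c,[f(315,320),f(447,320)],zf+.057).round(4))
print('knob', plane(c,[f(302,460),f(443,460),f(372,402),f(372,523)],zf+.099).round(4))
P=cloud(c,d); 
for n,p in(('foot',f(385,232)),('foot2',f(385,245)),('staplebar',f(375,162))): print(n,P[int(round(p[1])),int(round(p[0]))])
```

```text
staple outer L/R at front [[ 0.5237 -0.1224  0.1375]
 [ 0.5237 -0.1001  0.1375]
 [ 0.5218 -0.1112  0.1375]]
inner [[ 0.5278 -0.1176  0.1375]
 [ 0.5279 -0.1047  0.1375]
 [ 0.5266 -0.1112  0.1375]] mid-arm [[ 0.5406 -0.1177  0.1375]
 [ 0.5406 -0.1044  0.1375]]
foot mid +- 0.1557 [[ 0.5342 -0.1131  0.1557]
 [ 0.5342 -0.1053  0.1557]
 [ 0.5322 -0.1093  0.1557]]
collar L/R, top [[ 0.5305 -0.1201  0.2127]
 [ 0.5305 -0.1005  0.2127]]
knob [[ 0.5324 -0.1197  0.2547]
 [ 0.5324 -0.1032  0.2547]
 [ 0.525  -0.1115  0.2547]
 [ 0.5406 -0.1115  0.2547]]
foot [ 0.52906165 -0.10920791  0.17133394]
foot2 [ 0.52899126 -0.10927726  0.18015355]
staplebar [ 0.52443291 -0.11108392  0.13622324]
```

```bash
python3 -m creep '[[[0,0,0,-0.008,-0.004,0,-1],[0,0,0,0,0,0,-1],[0,0,0,0,0,0.02,-1],[0,0,0,0,0,0.02,-1],[0,0,0,0,0,0.02,-1],[0,0,0,0,0,0.02,-1],[0,0,0,0,0,0.02,-1],[0,0,0,0,0,0.02,-1],[0,0,0,0,0,0,-1],[0,0,0,0,0,0,-1]]]'
```

```text
time_s: 15.5
tool_pos: [0.535, -0.112, 0.1934]
orientation: [180.0, -0.0, 180.0]
force: [0.2, 0.1, -1.3]
gripper_width: 0.0189
grip_force: 25.0
```

```bash
python3 -m creep '[[[0,0,0,0,0,0.02,-1],[0,0,0,0,0,0.02,-1],[0,0,0,0,0,0.02,-1],[0,0,0,0,0,0.02,-1],[0,0,0,0,0,0.012,-1],[0,0,0,0,0,0.01,-1],[0,0,0,0,0,0.006,-1],[0,0,0,0,0,0.004,-1],[0,0,0,0,0,0,-1],[0,0,0,0,0,0,-1]]]'
python3 - <<'E'
from h import *
im,d,c=cam('wrist')
cv2.imwrite('pics/w4.png',cv2.resize(im[150:320,170:390],None,fx=3.5,fy=3.5,interpolation=cv2.INTER_CUBIC))
E
```

```text
time_s: 16.5
tool_pos: [0.5351, -0.112, 0.1601]
orientation: [-180.0, 0.0, 180.0]
force: [0.7, -0.0, -0.5]
gripper_width: 0.019
grip_force: 25.0
```

View pics/w4.png

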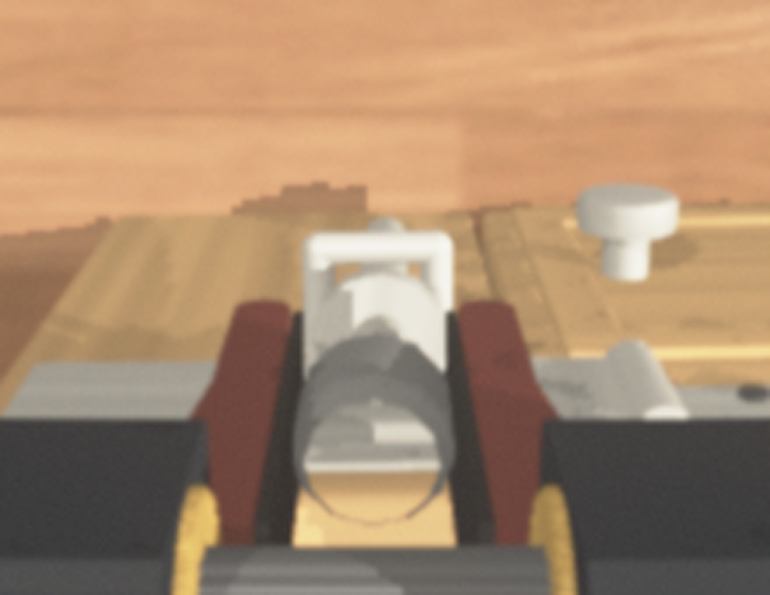

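The shank is down through the loop, its foot showing beyond the front bar at (385,222), and the collar is just above the loop. I'll lower to contact.

```bash
python3 -m creep '[[[0,0,0,0,0,0.004,-1],[0,0,0,0,0,0.004,-1],[0,0,0,0,0,0.004,-1],[0,0,0,0,0,0.003,-1],[0,0,0,0,0,0,-1],[0,0,0,0,0,0,-1],[0,0,0,0,0,0,-1],[0,0,0,0,0,0,-1],[0,0,0,0,0,0,-1],[0,0,0,0,0,0,-1]]]'
```

```text
time_s: 17.55
tool_pos: [0.5353, -0.112, 0.1558]
orientation: [-180.0, 0.0, 180.0]
force: [-0.2, 0.8, 4.9]
gripper_width: 0.0188
grip_force: 25.0
```

```bash
python3 -m creep '[[[0,0,0,0,0,0,-0.2],[0,0,0,0,0,0,-0.2],[0,0,0,0,0,0,-0.2],[0,0,0,0,0,0,-0.2],[0,0,0,0,0,0,-0.2],[0,0,0,0,0,-0.03,-0.2],[0,0,0,0,0,-0.06,-0.2],[0,0,0,0,0,-0.1,-0.2],[0,0,0,0,0,-0.1,-0.2],[0,0,0,0,0,-0.1,-0.2]]]'; python3 -m creep '[[[0,0,0,0.15,0,0,-0.2],[0,0,0,0.15,0.1,0,-0.2],[0,0,0,0,0.15,0,-0.2],[0,0,0,0,0.15,0,-0.2],[0,0,0,0,0.15,0,-0.2],[0,0,0,0,0.15,0,-0.2],[0,0,0,0,0.15,0,-0.2],[0,0,0,0,0,0,-0.2],[0,0,0,0,0,0,-0.2],[0,0,0,0,0,0,-0.2]]]'
python3 - <<'E'
from h import *
t,d,c=cam('top'); s,_,_=cam('scene')
a=cv2.resize(t[170:290,140:340],None,fx=3,fy=3,interpolation=cv2.INTER_CUBIC)
b=cv2.resize(s[140:300,180:360],(260,231)) if 0 else cv2.resize(s[140:220,220:320],None,fx=2,fy=3,interpolation=cv2.INTER_CUBIC)
o=np.zeros((360,800,3),np.uint8);o[:,:600]=a;o[:240,600:]=b
cv2.imwrite('pics/end.png',o)
P=cloud(c,d)[205:245,240:275];m=(P[...,2]>.165)&(P[...,2]<.19)&(P[...,0]<.55);print('knob',m.sum(),P[m].mean(0),P[m].max(0))
E
```

```text
time_s: 18.55
tool_pos: [0.5349, -0.112, 0.2743]
orientation: [-180.0, 0.0, 180.0]
force: [0.8, -0.7, 0.1]
gripper_width: 0.035
grip_force: 0.0
time_s: 19.55
tool_pos: [0.4483, 0.14, 0.2727]
orientation: [-180.0, 0.0, 180.0]
force: [-0.3, 0.3, -0.1]
gripper_width: 0.035
grip_force: 0.0
knob 36 [ 0.53318681 -0.11140266  0.17909954] [ 0.54273215 -0.10243044  0.18296094]
```

View pics/end.png

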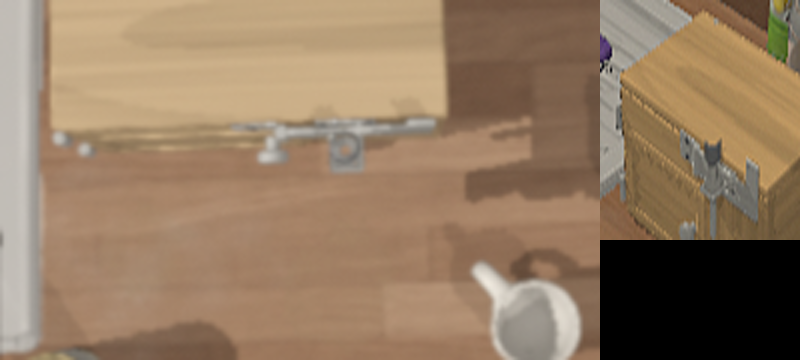

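The pin's knob is in the staple at (346,150) with its top at z≈0.182 (0.1815 expected when seated), and the shank hangs below the loop. The hasp is flat, the door is shut and the cup hasn't moved.

```bash
python3 -c "
from station import ctrl
print(ctrl.finish_job())"
```

```text
the job is handed in; nothing more can be done
None
```

The cupboard is fastened and handed in at about 20 s: door shut, hasp flat over the staple, pin down through the loop on its collar, gripper clear; nothing touched the cup, mug or tin.

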